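Start up the dosa station key by key

ROBOT

A 6-joint arm with a two-finger parallel gripper is mounted at the origin on the work surface. World frame = base frame: x ahead of the robot, y to its left, z up, the work surface at z = 0. Lengths are in mm, angles in degrees, forces in N, time in s.
With the tool pointing down it reaches from about 375 to 975 mm from the base axis. Payload 3.8 kg.
Tool frame: the origin (TCP) lies on the front face of the gripper's body, between the roots of the fingers; the fingertips stand 73 mm ahead of it and the grasp point (between the pads) lies 54 mm ahead of it; z points along the fingers, y is the line along which they close (so a half turn about z gives the same grasp; the last joint's range is limited). The gripper opens to 85 mm and grips with 20 to 120 N. Pads are 22 mm wide; open, the fingers measure 114 mm over their backs; the gripper's body (76 mm by 85 mm) begins 54 mm behind the grasp point. The pads swing forward as they close: fully open they stand 13 mm farther back than shut.
Start: joints at [-76.255, 15.12, 91.902, -0, 72.978, -2.114], TCP at [184.458, -649.303, 303.88] pointing down, gripper open.
Joint ranges: [-150.88, 150.88], [-54.13, 125.18], [17.81, 147.31], [-75.09, 255.09], [0, 152.58], [-146.25, 146.25]. Speed limits (degrees/s): [147.25, 147.25, 180, 180, 180, 180].

INTERFACE

Orientations are given as a 3x3 rotation matrix whose columns are the frame's x, y, z axes.
In Python, from cell import get_obs, camera, job_done gives the robot as it stands.
- The arm moves only by the tool apply_moves, never from a script. Its argument "moves" is a list that holds one entry, the list of rows, each a list of 7 numbers: the shift along the tool's x, y, z each as a share of 0.4 m, from -1 to 1, then the turn, a rotation vector about the tool's x, y, z each as a share of 45 degrees, from -1 to 1, then the closure, from 0 (fully open) to 1 (shut). In form: [[[tx, ty, tz, rx, ry, rz, claw], ...]]. A call has 1 to 20 rows; each row shifts and turns the commanded pose from where the row before left it, along the tool's axes as they then stand; what a row does not reach is not made up. A row lasts 1/10 s, in which the tool goes at most 50 mm and 8.59 degrees, less where a joint would pass 70% of its speed; a pose out of reach is approached as far as the arm can. A call with a number of a shift or a turn outside -1 to 1 is refused whole. A call with a gripper value outside its range is refused whole. The fingers move at their own pace and stop on an object; "grip_force" is the grip in N (left out, the last holds). Time passes only in rows, so rows that do not move let the fingers close. It gives the time, the measured TCP pose, the force, the opening and the grip force at its end, in the units of the state.
- get_obs(): the state, without advancing time (a new reading comes with each control period).
- camera(name): name is "side" or "top" or "wrist"; returns a dict with "pixels" (420x560x3 uint8, red, green, blue), "vertical_fov" (degrees; the focal length in pixels is half the picture's height over the tangent of half this angle, whatever the lens; pixels are square), "cx", "cy" (the principal point, pixels), "distortion" ([k1, k2, p1, p2, k3] as OpenCV has them; the pictures are not rectified), "xyz" and "rotation" of the camera in the world. Camera axes: x right, y down, z forward; pixel columns grow to the right and rows downward; lengths in mm; the calibration is good to about 2 mm. A picture is of the moment at which its call begins. There is no depth.
- job_done(): hands the job in; it is judged then, once.
The state is a dict: "clock": time; "qpos": joint angles; "qd": joint speeds; "tau": joint torques, N m; "position": TCP position; "orientation": TCP orientation; "contact_force": force on the tool from outside, world axes, zero at the start; "ft_torque": the same for the moment, N m; "width": opening from 0.0 (shut) to 1.0 (fully open); "finger_force": force on a finger pad.
Only numpy, scipy, OpenCV 4.12 (cv2) and the standard library are available. Lean on these libraries where they do the work, as an engineer would, in place of code of your own. Each camera call takes 0.05 s, during which the arm holds its last target. There are 200 camera calls.

TASK

Start up the cooking corner with light fingertip presses, in this order: press in the blue key of the white exhaust-fan switch, then the red power key on the induction hob, then the yellow key on top of the round black kitchen timer, so that each key goes in well past half-way and stays in. Press gently, and do not pick up or shove the fan switch or the timer; leave the hob's two grey keys and everything else on the counter alone.

Things in the scene. Friction and masses are not known exactly. Their poses are not given: they have to be found in the camera images.
- blue_key_top (a point): centre of the flat top of the blue key (40 mm wide round key) in the middle of the white square fan switch; 54 mm above the counter when out, sinks with the key, z axis up
- blue_key (a joint): how far the blue fan key is pushed in. 0 = fully out (as at the start), 0.010 m = fully in. Pushed straight down with about 3 N, it stays wherever it is left (no spring); its seat is a rubber spring, so the whole key gives about 0.4 mm more per newton of push (up to 7 mm, then hard), which springs back on release.
- red_key_top (a point): centre of the flat top of the red key (36 mm wide round key), the hob's power key; 89 mm above the counter when out, sinks with the key, z axis up. The hob's three keys stand in one row 80 mm apart along the hob's edge nearest the robot; which place is red changes
- red_key (a joint): how far the red power key is pushed in. 0 = fully out (as at the start), 0.010 m = fully in. Pushed straight down with about 3 N, it stays wherever it is left (no spring); its seat is a rubber spring, so the whole key gives about 0.4 mm more per newton of push (up to 7 mm, then hard), which springs back on release.
- yellow_key_top (a point): centre of the flat top of the yellow key (40 mm wide round key) in the middle of the round black timer; 54 mm above the counter when out, sinks with the key, z axis up
- yellow_key (a joint): how far the yellow timer key is pushed in. 0 = fully out (as at the start), 0.010 m = fully in. Pushed straight down with about 3 N, it stays wherever it is left (no spring); its seat is a rubber spring, so the whole key gives about 0.4 mm more per newton of push (up to 7 mm, then hard), which springs back on release.
- grey_a_key (a joint): how far the first of the hob's two grey keys is pushed in; same kind of key as the red one, to be left out
- grey_b_key (a joint): how far the second grey key is pushed in; to be left out
- grey_a_key_top (a point): centre of the flat top of the first grey key (36 mm wide round key)
- grey_b_key_top (a point): centre of the flat top of the second grey key (36 mm wide round key)
- fan_switch: loose wireless exhaust-fan switch: white square box 90 x 90 mm, 36 mm tall, 0.4 kg, carrying the blue key which stands 18 mm proud when out; origin at the centre of its underside, z up. It stands on the counter to one side of the hob, the timer on the other side; which is on which side changes
- timer: loose kitchen timer: round black puck with white marks, 92 mm wide, 36 mm tall, 0.4 kg, carrying the yellow key which stands 18 mm proud when out; origin at the centre of its underside, z up
- hob: fixed induction hob, white with black glass top, 340 (x, depth) x 280 (y, width) x 65 mm tall; origin at the centre of its underside, its -x edge near the robot carries the keys
- hob_red: fixed square metal bezel, 52 x 52 x 6 mm, on the hob, carrying the red key which stands 18 mm proud of it when out; origin at the centre of its underside
- tawa: black cast iron tawa on the hob, 230 mm wide, 12 mm tall, its handle running 215 mm from the centre along its x axis (away from the robot) and rising to 37 mm; origin at the centre of its underside. Bystander
- ghee_pot: loose steel ghee pot with lid, 90 mm wide, 104 mm tall; origin at the centre of its underside. Bystander
- spatula: loose grey hard silicone spatula lying along its x axis, 305 mm long, 60 mm wide, 12 mm tall; origin underneath, near its middle. Bystander
- tumbler: loose steel tumbler, 72 mm wide, 100 mm tall; origin at the centre of its underside. Bystander
- caddy_lid: clear sliding lid (210 x 110 mm, 4 mm thick, small orange grip) lying loose and half open on the fixed orange plastic caddy (210 x 110 x 60 mm tall) that holds the spoons; origin at the centre of its underside. Bystander
- spoon_a: stainless steel spoon, 160 mm, lying in the caddy; origin underneath. Bystander
- spoon_b: the other stainless steel spoon, as spoon_a. Bystander

How it is judged (in metres and radians):
On the way, in this order (a step that is already met when the one before it is completed fails the run):
1. the blue key is pushed in by at least 5 of its 10 mm (value of joint blue_key above 0.005 m), for 0.1 s.
2. the red key is pushed in by at least 5 of its 10 mm (value of joint red_key above 0.005 m), for 0.1 s.
3. the yellow key is pushed in by at least 5 of its 10 mm (value of joint yellow_key above 0.005 m), for 0.1 s.
At the end, for the whole second after the job is handed in: blue, red and yellow keys are each at least 5 mm in (of 10); both grey keys less than 3 mm in; fan switch and timer at rest, flat on the counter, within 30 mm of where they started; everything else left where it stood (value of joint each of blue_key, red_key, yellow_key above 0.005 m and value of joint each of grey_a_key, grey_b_key below 0.003 m and distance of each of fan_switch, timer from where it was at the start of the episode below 0.03 m and height (world z) of each of fan_switch, timer below 0.012 m and angle between each of fan_switch, timer's own z axis and vertical below 0.15 rad and linear speed of each of fan_switch, timer below 0.02 m/s); the robot touches nothing.
It fails at once if a grey hob key is pressed (3 mm or more) (value of joint any of grey_a_key, grey_b_key above 0.003 m).
It fails at once if the fan switch, hob key or timer is pressed with more than 22 N (contact force between any of the fingers, the arm and fan_switch above 22 N or contact force between any of the fingers, the arm and timer above 22 N or contact force between any of the fingers, the arm and hob_red above 22 N).
It fails at once if the fan switch or the timer is lifted 12 mm, tipped, or shoved more than 30 mm (not (distance of each of fan_switch, timer from where it was at the start of the episode below 0.03 m and height (world z) of each of fan_switch, timer below 0.012 m and angle between each of fan_switch, timer's own z axis and vertical below 0.15 rad)).
It fails at once if a bystander is moved more than 20 mm (distance of any of caddy_lid, tawa, ghee_pot, spatula, tumbler, spoon_a, spoon_b from where it was at the start of the episode above 0.02 m).
It also fails if it takes over 51 s, if anything falls off the work surface, if the arm or the gripper's body presses on something with over 40 N, if the wrist force passes 120 N, or if a joint passes its speed limit or range.

## Working session

There is one attempt and no reset: what is moved stays moved. The work goes in short steps, Python scripts to look and compute and a tool call to move; the robot and the scene stay as the last step left them, time stands still between calls to the robot, and variables do not carry over. Pictures are saved under pics/ and viewed, at most 10 in all, crops included, and the job is handed in when it is done.

Besides the shell and the picture viewer there is one more tool, called after "Emit:" as a command line: name --argument value ..., lists and objects as JSON in quotes. apply_moves: Moves the arm, as the interface text tells. Its arguments: {"type":"object","properties":{"moves":{"type":"array"},"grip_force":{"type":"number"}},"required":["moves"]}

```bash
mkdir -p pics; cat > h.py <<'E'
import numpy as np,cv2
from cell import get_obs,camera,job_done
def K(c):
    f=c["pixels"].shape[0]/2/np.tan(np.radians(c["vertical_fov"])/2)
    return np.array([[f,0,c["cx"]],[0,f,c["cy"]],[0,0,1.]])
def ray(c,uv,z):
    p=cv2.undistortPoints(np.array([[uv]],float),K(c),np.array(c["distortion"],float))[0,0]
    d=np.array(c["rotation"])@np.array([p[0],p[1],1]);o=np.array(c["xyz"],float)
    return o+d*(z-o[2])/d[2]
def blobs(c):
    h=cv2.cvtColor(c["pixels"],cv2.COLOR_RGB2HSV);out=[]
    for n,(lo,hi) in dict(blue=(95,130),red=(172,185),yellow=(20,35)).items():
        H=h[...,0].astype(int);H=np.where(H<8,H+180,H) if n=="red" else H
        m=((H>=lo)&(H<=hi)&(h[...,1]>110)&(h[...,2]>60)).astype(np.uint8)
        k,_,s,ce=cv2.connectedComponentsWithStats(m)
        for i in range(1,k):
            if s[i,4]>40: out.append((n,s[i].tolist(),ce[i].round(1).tolist()))
    return out
E
python3 - <<'E'
from h import *
o=get_obs();print(o)
ims=[]
for n in("top","side"):
    c=camera(n);cv2.imwrite(f"pics/{n}0.png",c["pixels"][...,::-1]);print(n,c["xyz"],c["rotation"],c["vertical_fov"])
    for b in blobs(c): print(b,ray(c,b[2],89 if b[0]=="red" else 54).round(1))
E
```

```text
{'clock': 0.0, 'qpos': array([-7.62549059e+01,  1.51686253e+01,  9.19813636e+01, -6.96736258e-04,
        7.29762414e+01, -2.11621194e+00]), 'qd': array([-0.06907943, -0.01560941,  0.03719601,  0.05055222,  0.07822264,
        0.10440013]), 'tau': array([-3.12052514e-03, -5.15117919e+01, -3.67317724e+01, -1.78409041e-04,
        1.30412015e-02, -7.25685368e-06]), 'position': array([ 184.3223293 , -648.75933167,  302.56707338]), 'orientation': array([[ 9.61925147e-01,  2.73312504e-01, -5.34764915e-04],
       [ 2.73313019e-01, -9.61922775e-01,  2.13727782e-03],
       [ 6.97422008e-05, -2.20205949e-03, -9.99997573e-01]]), 'contact_force': array([-0.76175663,  0.29206375, -0.38101077]), 'ft_torque': array([0.02141664, 0.01098176, 0.03803255]), 'finger_force': 0.0, 'width': 1.0007865517309933}
top [ 406.38097356   17.37160216 1531.7882991 ] [[ 0.00756531 -0.99465771  0.10295053]
 [-0.99996959 -0.00772015 -0.00110568]
 [ 0.00189457 -0.10293903 -0.99468586]] 47.7852622640716
('blue', [0, 148, 33, 64, 1654], [13.4, 179.2]) [673.9 847.   54. ]
('blue', [392, 234, 14, 12, 133], [398.5, 239.6]) [ 494.4 -351.9   54. ]
('red', [536, 146, 24, 82, 1746], [548.2, 187.4]) [ 655.2 -796.3   89. ]
('red', [302, 229, 12, 11, 103], [307.4, 234.1]) [506.7 -66.6  89. ]
('yellow', [177, 229, 14, 13, 150], [183.5, 235.1]) [503.2 317.4  54. ]
side [  22.78228672 1162.38854997 1098.12732315] [[-0.90285779 -0.27398044  0.33133446]
 [-0.42992172  0.56835524 -0.70152664]
 [ 0.0038889  -0.77582668 -0.6309341 ]] 45.75562924213217
('blue', [449, 138, 36, 11, 90], [466.8, 142.9]) [  88.8 -711.5   54. ]
('blue', [337, 161, 10, 9, 75], [341.6, 164.7]) [ 489.8 -341.1   54. ]
('red', [339, 115, 20, 5, 44], [349.0, 116.6]) [ 571.5 -645.4   89. ]
('red', [305, 193, 11, 11, 97], [309.5, 197.9]) [501.8 -58.3  89. ]
('yellow', [250, 276, 15, 14, 184], [257.0, 282.5]) [498.5 323.9  54. ]
```

View pics/top0.png

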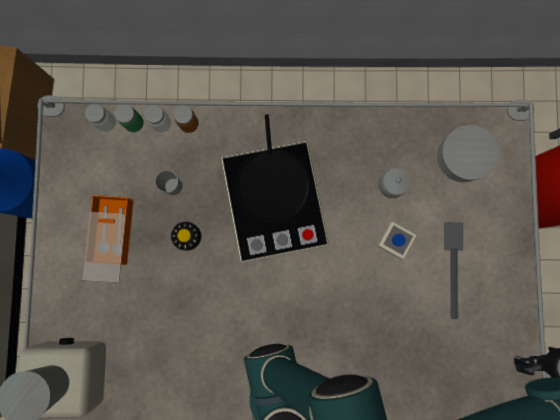

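View pics/side0.png

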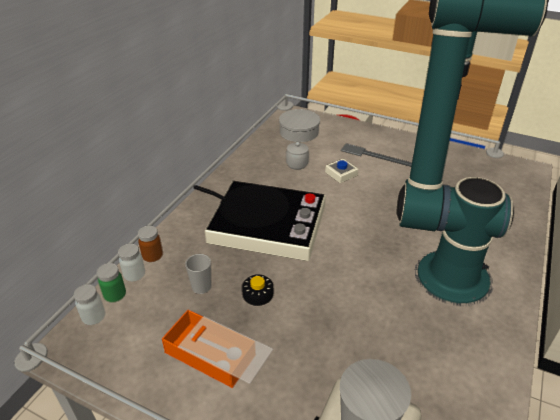

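The top view shows the blue key at (398,240), red at the right end of the hob row at (308,235), and yellow at (184,236). The side view agrees to about 10 mm, since its blobs include the key walls. I'm moving above blue with the gripper shut.

Emit:
apply_moves --moves '[[[0.105, -0.056, 0, 0, 0, 0, 1], [0.105, -0.056, 0, 0, 0, 0, 1], [0.105, -0.056, 0, 0, 0, 0, 1], [0.105, -0.056, 0, 0, 0, 0, 1], [0.105, -0.056, 0, 0, 0, 0, 1], [0.105, -0.056, 0, 0, 0, 0, 1], [0.105, -0.056, 0, 0, 0, 0, 1], [0.105, -0.056, 0, 0, 0, 0, 1], [0.105, -0.056, 0, 0, 0, 0, 1], [0, 0, 0.1, 0, 0, 0, 1], [0, 0, 0, 0, 0, 0, 1], [0, 0, 0, 0, 0, 0, 1], [0, 0, 0, 0, 0, 0, 1]]]'

```text
clock: 1.4
position: [492.7, -353.1, 264.9]
orientation: [[0.962, 0.272, 0.001], [0.272, -0.962, -0.001], [0.0, 0.001, -1.0]]
contact_force: [0.0, 0.0, 0.1]
width: -0.003
finger_force: 0.0
```

```bash
cat > look.py <<'E'
import sys
from h import *
n=sys.argv[1]
o=get_obs();print(o["clock"],o["position"].round(1),o["width"],o["contact_force"].round(2));print(o["orientation"].round(4))
c=camera("wrist");cv2.imwrite(f"pics/w{n}.png",c["pixels"][...,::-1]);print(np.round(c["xyz"],1))
for b in blobs(c): print(b,ray(c,b[2],89 if b[0]=="red" else 54).round(1))
c=camera("top")
for b in blobs(c): print('top',b,ray(c,b[2],89 if b[0]=="red" else 54).round(1))
E
python3 look.py 1
```

```text
1.4 [ 492.7 -353.1  264.9] -0.0026400049647585058 [0.03 0.04 0.12]
[[ 9.623e-01  2.720e-01  6.000e-04]
 [ 2.720e-01 -9.623e-01 -7.000e-04]
 [ 4.000e-04  9.000e-04 -1.000e+00]]
[ 565.3 -333.1  333.6]
('blue', [256, 169, 50, 52, 2031], [280.4, 194.6]) [ 494.5 -356.1   54. ]
top ('blue', [0, 148, 33, 69, 1726], [13.7, 180.3]) [670.4 845.8  54. ]
top ('blue', [392, 234, 10, 12, 65], [395.8, 239.3]) [ 495.2 -343.5   54. ]
top ('red', [536, 146, 24, 82, 1752], [548.2, 187.4]) [ 655.2 -796.3   89. ]
top ('red', [302, 229, 12, 11, 103], [307.4, 234.1]) [506.7 -66.6  89. ]
top ('yellow', [177, 229, 14, 13, 153], [183.5, 235.0]) [503.5 317.4  54. ]
```

View pics/w1.png

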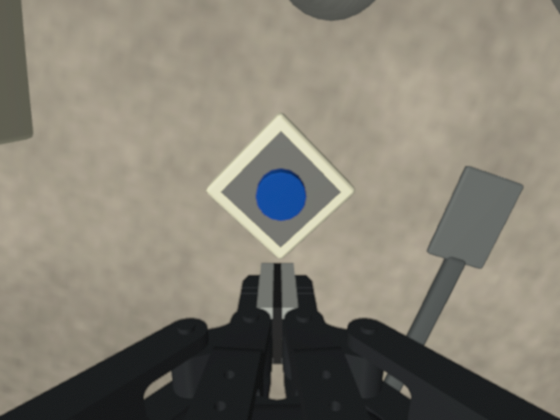

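The wrist view shows the blue key at (280,195), within 3 mm of the TCP axis. I'm descending to about 10 mm above it.

Emit:
apply_moves --moves '[[[0.002, 0.006, 0.08, 0, 0, 0, 1], [0, 0, 0.08, 0, 0, 0, 1], [0, 0, 0.08, 0, 0, 0, 1], [0, 0, 0.05, 0, 0, 0, 1], [0, 0, 0.02, 0, 0, 0, 1], [0, 0, 0, 0, 0, 0, 1], [0, 0, 0, 0, 0, 0, 1]]]'

```text
clock: 2.2
position: [495.1, -355.2, 141.6]
orientation: [[0.962, 0.273, 0.002], [0.273, -0.962, -0.002], [0.002, 0.002, -1.0]]
contact_force: [0.6, -0.3, -0.1]
width: 0.0
finger_force: 0.0
```

Emit:
apply_moves --moves '[[[0, 0, 0.005, 0, 0, 0, 1], [0, 0, 0.005, 0, 0, 0, 1], [0, 0, 0.005, 0, 0, 0, 1], [0, 0, 0.005, 0, 0, 0, 1], [0, 0, 0.005, 0, 0, 0, 1], [0, 0, 0.005, 0, 0, 0, 1], [0, 0, 0, 0, 0, 0, 1]]]'

```text
clock: 2.9
position: [494.2, -353.9, 127.4]
orientation: [[0.962, 0.273, -0.001], [0.273, -0.962, 0.001], [-0.001, -0.001, -1.0]]
contact_force: [0.2, 0.6, -0.2]
width: 0.001
finger_force: 0.0
```

Emit:
apply_moves --moves '[[[0, 0, 0.005, 0, 0, 0, 1], [0, 0, 0.005, 0, 0, 0, 1], [0, 0, 0.005, 0, 0, 0, 1], [0, 0, 0, 0, 0, 0, 1]]]'

```text
clock: 3.3
position: [494.5, -354.2, 121.9]
orientation: [[0.962, 0.273, 0.0], [0.273, -0.962, -0.0], [0.0, 0.0, -1.0]]
contact_force: [-0.9, 0.7, 2.5]
width: -0.001
finger_force: 1.3
```

Emit:
apply_moves --moves '[[[0, 0, 0.005, 0, 0, 0, 1], [0, 0, 0.004, 0, 0, 0, 1], [0, 0, 0, 0, 0, 0, 1]]]'

```text
clock: 3.6
position: [494.6, -354.2, 118.2]
orientation: [[0.962, 0.273, 0.0], [0.273, -0.962, -0.0], [0.0, 0.0, -1.0]]
contact_force: [-0.2, 0.6, 3.0]
width: 0.003
finger_force: 1.3
```

Emit:
apply_moves --moves '[[[0, 0, 0.004, 0, 0, 0, 1], [0, 0, 0.003, 0, 0, 0, 1], [0, 0, 0, 0, 0, 0, 1], [0, 0, 0, 0, 0, 0, 1]]]'

```text
clock: 4.0
position: [494.5, -354.3, 115.5]
orientation: [[0.962, 0.273, 0.0], [0.273, -0.962, -0.0], [0.0, 0.0, -1.0]]
contact_force: [0.7, 0.4, 2.7]
width: 0.001
finger_force: 1.3
```

Emit:
apply_moves --moves '[[[0, 0, 0.004, 0, 0, 0, 1], [0, 0, 0, 0, 0, 0, 1]]]'

```text
clock: 4.2
position: [494.6, -354.3, 114.2]
orientation: [[0.962, 0.273, 0.0], [0.273, -0.962, -0.0], [0.0, 0.0, -1.0]]
contact_force: [-0.8, 0.9, 6.3]
width: 0.004
finger_force: 2.9
```

Blue has bottomed, with force rising to 6 N. I'm retracting and going to red.

Emit:
apply_moves --moves '[[[0, 0, -0.02, 0, 0, 0, 1], [0, 0, -0.075, 0, 0, 0, 1], [0, 0, -0.1, 0, 0, 0, 1], [0, 0, -0.1, 0, 0, 0, 1], [0, 0, -0.08, 0, 0, 0, 1], [0.032, -0.098, 0, 0, 0, 0, 1], [0.032, -0.098, 0, 0, 0, 0, 1], [0.032, -0.098, 0, 0, 0, 0, 1], [0.032, -0.098, 0, 0, 0, 0, 1], [0.032, -0.098, 0, 0, 0, 0, 1], [0.032, -0.098, 0, 0, 0, 0, 1], [0.032, -0.098, 0, 0, 0, 0, 1], [0, 0, 0, 0, 0, 0, 1], [0, 0, 0, 0, 0, 0, 1]]]'

```text
clock: 5.6
position: [505.2, -65.0, 263.7]
orientation: [[0.961, 0.276, -0.001], [0.276, -0.961, -0.001], [-0.001, 0.0, -1.0]]
contact_force: [0.1, -0.0, -0.9]
width: -0.0
finger_force: 0.0
```

```bash
python3 look.py 2
```

```text
5.6 [505.2 -65.  263.7] -0.0002419157804174143 [ 0.06 -0.04 -0.86]
[[ 9.612e-01  2.758e-01 -6.000e-04]
 [ 2.758e-01 -9.612e-01 -5.000e-04]
 [-8.000e-04  3.000e-04 -1.000e+00]]
[577.9 -44.7 332.3]
('red', [258, 182, 50, 53, 2081], [282.4, 208.6]) [507. -69.  89.]
top ('blue', [0, 148, 33, 64, 1659], [13.5, 179.2]) [673.9 846.7  54. ]
top ('blue', [392, 234, 13, 12, 125], [398.0, 239.6]) [ 494.4 -350.3   54. ]
top ('red', [536, 146, 24, 82, 1748], [548.2, 187.4]) [ 655.2 -796.3   89. ]
top ('yellow', [177, 229, 14, 13, 151], [183.5, 235.1]) [503.2 317.4  54. ]
```

View pics/w2.png

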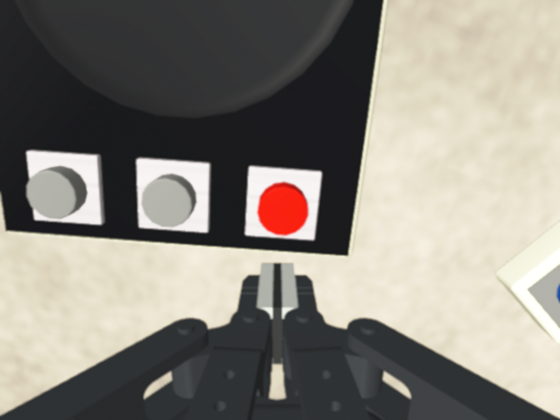

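The wrist view shows red at (282,208), with the grey keys well to its left at (168,200) and (56,192). I'm descending on red with a 3 mm correction.

Emit:
apply_moves --moves '[[[0.002, 0.009, 0.08, 0, 0, 0, 1], [0, 0, 0.08, 0, 0, 0, 1], [0, 0, 0.06, 0, 0, 0, 1], [0, 0, 0.02, 0, 0, 0, 1], [0, 0, 0, 0, 0, 0, 1], [0, 0, 0.005, 0, 0, 0, 1], [0, 0, 0.005, 0, 0, 0, 1], [0, 0, 0.005, 0, 0, 0, 1], [0, 0, 0.005, 0, 0, 0, 1], [0, 0, 0.005, 0, 0, 0, 1], [0, 0, 0, 0, 0, 0, 1]]]'

```text
clock: 6.8
position: [508.0, -69.0, 158.4]
orientation: [[0.962, 0.274, 0.002], [0.274, -0.962, -0.0], [0.001, 0.001, -1.0]]
contact_force: [0.9, -0.3, 2.7]
width: 0.001
finger_force: 1.3
```

Emit:
apply_moves --moves '[[[0, 0, 0.005, 0, 0, 0, 1], [0, 0, 0.005, 0, 0, 0, 1], [0, 0, 0, 0, 0, 0, 1]]]'

```text
clock: 7.1
position: [507.8, -69.0, 153.9]
orientation: [[0.962, 0.273, 0.001], [0.273, -0.962, -0.0], [0.001, 0.0, -1.0]]
contact_force: [1.7, -0.4, 3.1]
width: 0.001
finger_force: 1.3
```

Emit:
apply_moves --moves '[[[0, 0, 0.005, 0, 0, 0, 1], [0, 0, 0.003, 0, 0, 0, 1], [0, 0, 0, 0, 0, 0, 1]]]'

```text
clock: 7.4
position: [507.5, -68.9, 150.5]
orientation: [[0.962, 0.273, 0.0], [0.273, -0.962, 0.0], [0.0, 0.0, -1.0]]
contact_force: [1.7, -1.0, 2.6]
width: 0.001
finger_force: 1.4
```

Emit:
apply_moves --moves '[[[0, 0, 0.004, 0, 0, 0, 1], [0, 0, 0, 0, 0, 0, 1]]]'

```text
clock: 7.6
position: [507.5, -69.0, 149.2]
orientation: [[0.962, 0.273, 0.0], [0.273, -0.962, 0.0], [0.0, 0.0, -1.0]]
contact_force: [0.9, 0.0, 5.8]
width: -0.002
finger_force: 2.8
```

Red has bottomed. Next is yellow.

Emit:
apply_moves --moves '[[[0, 0, -0.02, 0, 0, 0, 1], [0, 0, -0.085, 0, 0, 0, 1], [0, 0, -0.1, 0, 0, 0, 1], [0, 0, -0.085, 0, 0, 0, 1], [0.025, -0.094, 0, 0, 0, 0, 1], [0.025, -0.094, 0, 0, 0, 0, 1], [0.025, -0.094, 0, 0, 0, 0, 1], [0.025, -0.094, 0, 0, 0, 0, 1], [0.025, -0.094, 0, 0, 0, 0, 1], [0.025, -0.094, 0, 0, 0, 0, 1], [0.025, -0.094, 0, 0, 0, 0, 1], [0.025, -0.094, 0, 0, 0, 0, 1], [0.025, -0.094, 0, 0, 0, 0, 1], [0.025, -0.094, 0, 0, 0, 0, 1], [0, 0, 0, 0, 0, 0, 1], [0, 0, 0, 0, 0, 0, 1]]]'

```text
clock: 9.2
position: [499.7, 320.2, 264.1]
orientation: [[0.961, 0.275, -0.003], [0.275, -0.961, -0.002], [-0.003, 0.001, -1.0]]
contact_force: [0.2, 0.4, -0.8]
width: -0.002
finger_force: 0.0
```

```bash
python3 look.py 3
```

```text
9.2 [499.7 320.2 264.1] -0.0024596533269726746 [ 0.2   0.36 -0.85]
[[ 0.9613  0.2753 -0.0026]
 [ 0.2753 -0.9614 -0.002 ]
 [-0.003   0.0012 -1.    ]]
[572.5 340.5 332.5]
('yellow', [256, 165, 54, 55, 2339], [282.2, 192.3]) [503.1 316.2  54. ]
top ('blue', [0, 148, 33, 70, 1733], [13.7, 180.6]) [669.5 845.8  54. ]
top ('blue', [392, 234, 13, 12, 125], [398.0, 239.6]) [ 494.4 -350.3   54. ]
top ('red', [536, 146, 24, 82, 1747], [548.2, 187.4]) [ 655.2 -796.3   89. ]
top ('red', [302, 229, 11, 11, 98], [307.1, 234.3]) [506.1 -65.7  89. ]
top ('yellow', [177, 229, 14, 13, 132], [183.9, 235.8]) [501.  316.1  54. ]
```

View pics/w3.png

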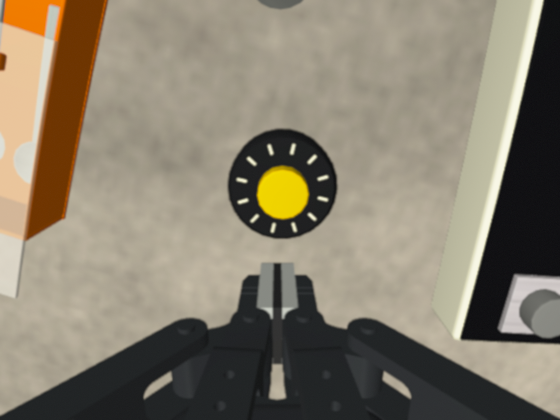

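The wrist view shows yellow at (282,193), at (503,316) mm. I'm descending on it.

Emit:
apply_moves --moves '[[[0.004, 0.01, 0.08, 0, 0, 0, 1], [0, 0, 0.08, 0, 0, 0, 1], [0, 0, 0.08, 0, 0, 0, 1], [0, 0, 0.06, 0, 0, 0, 1], [0, 0, 0.02, 0, 0, 0, 1], [0, 0, 0, 0, 0, 0, 1], [0, 0, 0.005, 0, 0, 0, 1], [0, 0, 0.005, 0, 0, 0, 1], [0, 0, 0.005, 0, 0, 0, 1], [0, 0, 0.005, 0, 0, 0, 1], [0, 0, 0.005, 0, 0, 0, 1], [0, 0, 0, 0, 0, 0, 1]]]'

```text
clock: 10.5
position: [503.2, 316.6, 126.8]
orientation: [[0.962, 0.273, -0.0], [0.273, -0.962, -0.0], [-0.0, 0.0, -1.0]]
contact_force: [1.0, -0.1, -0.1]
width: -0.003
finger_force: 0.0
```

Emit:
apply_moves --moves '[[[0, 0, 0.005, 0, 0, 0, 1], [0, 0, 0.005, 0, 0, 0, 1], [0, 0, 0, 0, 0, 0, 1]]]'

```text
clock: 10.8
position: [503.5, 316.7, 123.2]
orientation: [[0.962, 0.273, 0.0], [0.273, -0.962, 0.0], [0.0, -0.0, -1.0]]
contact_force: [-0.3, -0.8, 2.3]
width: -0.001
finger_force: 1.3
```

Emit:
apply_moves --moves '[[[0, 0, 0.005, 0, 0, 0, 1], [0, 0, 0.005, 0, 0, 0, 1], [0, 0, 0.005, 0, 0, 0, 1], [0, 0, 0.003, 0, 0, 0, 1], [0, 0, 0, 0, 0, 0, 1]]]'

```text
clock: 11.3
position: [503.5, 316.7, 115.7]
orientation: [[0.962, 0.273, 0.0], [0.273, -0.962, 0.0], [0.0, -0.0, -1.0]]
contact_force: [-0.4, 1.3, 1.9]
width: 0.0
finger_force: 1.2
```

Emit:
apply_moves --moves '[[[0, 0, 0.004, 0, 0, 0, 1], [0, 0, 0, 0, 0, 0, 1]]]'

```text
clock: 11.5
position: [503.6, 316.8, 114.5]
orientation: [[0.962, 0.273, 0.0], [0.273, -0.962, 0.0], [0.0, -0.0, -1.0]]
contact_force: [-1.4, 1.3, 5.9]
width: -0.001
finger_force: 2.5
```

Yellow has bottomed. I'm retracting and checking.

Emit:
apply_moves --moves '[[[0, 0, -0.02, 0, 0, 0, 1], [0, 0, -0.075, 0, 0, 0, 1], [0, 0, -0.1, 0, 0, 0, 1], [0, 0, -0.1, 0, 0, 0, 1], [0, 0, -0.08, 0, 0, 0, 1], [0, 0, 0, 0, 0, 0, 1], [0, 0, 0, 0, 0, 0, 1]]]'

```text
clock: 12.2
position: [503.8, 316.7, 265.4]
orientation: [[0.962, 0.273, 0.002], [0.273, -0.962, 0.001], [0.002, -0.0, -1.0]]
contact_force: [0.3, 0.4, -0.8]
width: -0.004
finger_force: 0.0
```

```bash
python3 look.py 4; python3 -c "
from h import *
cv2.imwrite('pics/side4.png',camera('side')['pixels'][100:340,200:420,::-1].repeat(2,0).repeat(2,1))"
```

```text
12.2 [503.8 316.7 265.4] -0.0036658659420879623 [ 0.27  0.36 -0.77]
[[ 9.619e-01  2.733e-01  1.900e-03]
 [ 2.733e-01 -9.619e-01  9.000e-04]
 [ 2.100e-03 -3.000e-04 -1.000e+00]]
[576.3 336.6 334.3]
('yellow', [252, 169, 51, 52, 2085], [276.9, 194.5]) [505.1 316.6  54. ]
top ('blue', [0, 148, 33, 69, 1731], [13.7, 180.5]) [669.8 845.8  54. ]
top ('blue', [392, 234, 13, 12, 124], [397.9, 239.7]) [ 494. -350.   54.]
top ('red', [536, 146, 24, 82, 1747], [548.2, 187.4]) [ 655.2 -796.3   89. ]
top ('red', [302, 229, 11, 11, 98], [307.1, 234.3]) [506.1 -65.7  89. ]
top ('yellow', [178, 229, 13, 14, 134], [184.2, 235.6]) [501.6 315.2  54. ]
```

View pics/side4.png

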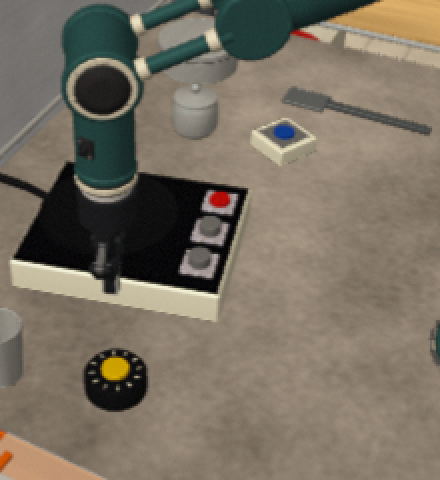

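The side view shows the red (220,200), blue (285,132) and yellow (115,368) keys sunk, both grey keys standing proud, and nothing else moved. I'm handing the job in.

```bash
python3 -c "
from h import *
print(job_done())"
```

```text
the job is handed in; nothing more can be done
None
```

I pressed the blue, red and yellow keys in that order, each to its stop, with no force reading above about 6.5 N. The final pictures show all three still in and both grey keys and everything else in view undisturbed. The job is handed in, but the hand-in returned no verdict.

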